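Dock a heated slide plate and hold it home for the thumbscrews

TASK

Take the heated slide plate by its grip bar, set it on the front of the warming dock and slide it into the channel, contact end first, until it is home against both end stops. The dock's spring contacts push it back out, so keep pressing it against the stops with a steady push of about 15 N (do not ram it, 35 N would bruise the contacts) for at least two seconds, and finish while you are still pressing, so that a colleague can tighten the two thumbscrews. Leave the other things on the bench where they are.

Things in the scene. Friction and masses are not known exactly. Their poses are not given: they have to be found in the camera images.
- plate_grip (a point): centre of the heated slide plate's black upright grip bar: 44 mm long (x), 12 mm thick (y), 30 mm high, its foot 15 mm below this point on the plate's top face. x points to the contact end, which goes in first; z up. The point is 25 mm behind the plate's middle and 25 mm above its underside
- plate_nose (a point): middle of the plate's front edge face (contact end, four brass lands), 75 mm ahead (x) of plate_grip and 20 mm below it; same axes. The plate is an aluminium slab 100 (x) x 92 (y) x 10 mm, about 0.25 kg, with a glass slide clipped across its front half
- dock: fixed warming dock: grey base 280 x 150 mm with two aluminium side rails. Origin on the bench under the base's middle; x is the way the plate slides in, z up. Flat floor 14 mm above the bench from x=-140 mm to the end wall (stops at x=72 mm; wall and controller up to 48 mm above the bench). A thumbscrew 17 mm across stands on each rail at x=35, y=+-47.5 mm, up to 46 mm above the bench
- dock_mouth (a point): middle of the flared mouth of the channel, on the floor, at the dock's x=-42 mm; dock's axes. The floor before it is open for setting the plate down. The mouth is 113 mm wide here and narrows over 22 mm to a channel 94.4 mm wide. From 30 mm past this point lips, 12.5 to 17.5 mm above the floor, overhang the channel 6 mm from each side, so the plate can only be slid in
- dock_stop (a point): midway between the faces of the two steel stop pads (12 mm discs at y=+-34 mm) on the dock's end wall, 5 mm above the floor, 114 mm (x) past dock_mouth; dock's axes. The plate is home when its front edge face meets the pads: plate_nose lies here
- contacts (a joint): travel (m) of the row of four brass spring contact pins in the dock's end wall, 0 when free. Free, they stand 6 mm in front of the stop pads; they read about 0.006 with the plate home. They push back with about 3.6 N at first touch and 6 N at home (0.4 N per mm)
- petri_centre (a point): bystander: closed petri dish, 90 mm across, 15 mm high, centre
- tally: bystander: small round tally counter, 53 x 59 x 27 mm, origin at the underside
- tweezers: bystander: fine steel forceps, 123 mm long, origin at the underside
- screwdriver: bystander: the colleague's screwdriver, 170 mm long, lying at the left behind the work
- pipette: bystander: micropipette, 249 mm long, lying on its side
- dock_end: the dock's end wall with its two stop pads and the spring contacts, fixed to the dock (same origin and axes); what the plate is pressed against. Stop pads and spring contacts share the push. Floor, rails and lips have low-friction linings, yet a plate that is borne down or sideways while sliding loses a few newtons of the push to friction
There are look-alikes about, which are no part of the job. What is shaped like the part that bears plate_grip but brown is not meant.

How it is judged:
By the outcome, as a careful person would: the job done as asked, in the order asked, and still so for the second after the job is handed in, while the arm keeps its last pose, push and grip.
It also fails if it takes over 64 s, if anything falls off the work surface, if the arm or the gripper's body presses on something with over 40 N, if the wrist force passes 120 N, or if a joint passes its speed limit or range.

ROBOT

A 7-joint arm with a two-finger parallel gripper is mounted at the origin on a cart in front of the work surface, level with it; the furniture and walls round the work are solid. World frame = base frame: x ahead of the robot, y to its left, z up, the work surface at z = 0. Lengths are in m, angles in rad, forces in N, time in s.
With the tool pointing down it reaches from about 0.4 to 0.925 m from the base axis. Payload 5.6 kg.
Tool frame: the origin (TCP) lies midway between the tips of the shut fingers; the grasp point (between the pads) lies 19 mm behind it; y points along the fingers, x is the direction in which the jaws open and shut, and the axes are right-handed (so a half turn about y gives the same grasp; the last joint's range is limited). The gripper opens to 85 mm and grips with 20 to 120 N. Pads are 22 mm wide; open, the fingers measure 114 mm over their backs; the gripper's body (76 mm by 85 mm) begins 54 mm behind the grasp point. The pads swing forward as they close: fully open they stand 13 mm farther back than shut.
Start: joints at [1.177, 0.468, -0.012, 1.603, 0.006, 1.071, -0.056], TCP at [0.223, -0.61, 0.231] pointing down, gripper open.
Joint ranges: [-2.53, 2.53], [-0.31, 2.02], [-1.57, 1.55], [0.28, 2.44], [-1.29, 4.43], [0.15, 1.84], [-2.92, 2.92]. Speed limits (rad/s): [2.57, 2.57, 3.14, 3.14, 3.14, 3.14, 3.14].

INTERFACE

Orientations are given as [roll, pitch, yaw] about the fixed x, y, z axes, in that order (R = Rz(yaw) Ry(pitch) Rx(roll)).
In Python, from cell import read_state, cams, job gives the robot as it stands.
- The arm moves only by the tool play_rows, never from a script. Its argument "series" is a list of rows, each a list of 2 entries, a list of its own where there are three numbers: the shift along the tool's x, y, z in mm, then the turn, a rotation vector about the tool's x, y, z in rad. A call has 1 to 12 rows; each row is the pose to reach, as a shift and turn from the pose measured when the call began, along the tool's axes at that moment; what a row does not reach only later rows make up. A row lasts 1/8 s, in which the tool goes at most 62.5 mm and 10.7 degrees, less where a joint would pass 70% of its speed; a pose out of reach is approached as far as the arm can. A call with a gripper value outside its range is refused whole. "hand" is the gripper's target within -1 to 1 (fully open at 1, half-way at 0, shut at -1), set as the call begins (left out, the last holds). The fingers move at their own pace and stop on an object; "force" is the grip in N (left out, the last holds). Time passes only in rows, so rows that repeat a pose let the fingers close. It gives the time, the measured TCP pose, the force and the opening at its end, in the units of the state.
- read_state(): the state, without advancing time (a new reading comes with each control period).
- cams.get_image(name): name is "side" or "top"; returns (picture, depth): 400x640x3 uint8, red, green, blue; 400x640 float32, m along the optical axis (not along the pixel's ray), 0 where there is no reading.
- cams.calibration(name): a dict with "vertical_fov" (degrees; the focal length in pixels is half the picture's height over the tangent of half this angle, whatever the lens; pixels are square), "cx", "cy" (the principal point, pixels), "k1" (the pictures are not rectified: a ray, as slopes to the right and down, at radius r is drawn at 1 + k1 r^2 times it, then the intrinsics apply), "R" (3x3) and "t" (3): a world point X has camera coordinates R X + t. Camera axes: x right, y down, z forward; pixel columns grow to the right and rows downward; lengths in m; the calibration is good to about 2 mm. A picture is of the moment at which its call begins. calibration takes no time and is no camera call.
- job.finish_job(): hands the job in, once; it reports no verdict.
The state is a dict: "t": time; "q": joint angles; "joint_vel": joint speeds; "joint_efforts": joint torques, N m; "tool_pos": TCP position; "tool_rot": TCP orientation; "force": force on the tool from outside, world axes, zero at the start; "ft_torque": the same for the moment, N m; "grip_width": finger opening in m.
Only numpy, scipy, OpenCV 4.12 (cv2) and the standard library are available. Lean on these libraries where they do the work, as an engineer would, in place of code of your own. Each camera call takes 0.05 s, during which the arm holds its last target.

## Working session

There is one attempt and no reset: what is moved stays moved. The work goes in short steps, Python scripts to look and compute and a tool call to move; the robot and the scene stay as the last step left them, time stands still between calls to the robot, and variables do not carry over. Pictures are saved under pics/ and viewed, and the job is handed in when it is done.

Besides the shell and the picture viewer there is one more tool, called after "Emit:" as name([rows], argument=value, ...), one row to a line, values as JSON. play_rows: Moves the arm, as the interface text tells. Its arguments: {"type":"object","properties":{"series":{"type":"array","items":{"type":"array"}},"hand":{"type":"number"},"force":{"type":"number"}},"required":["series"]}

```bash
ls; mkdir -p pics; python3 - <<'E'
from cell import read_state, cams, job
import cv2,numpy as np
s=read_state();print(s)
for n in("side","top"):
    c=cams.calibration(n);print(n,c)
    im,d=cams.get_image(n);np.savez(f"{n}0.npz",im=im,d=d)
    cv2.imwrite(f"pics/{n}0.png",im[:,:,::-1])
E
```

```text
pics
{'t': 0.0, 'q': array([ 1.17700153,  0.46836729, -0.01161146,  1.60362492,  0.00599376,
        1.07142296, -0.05630969]), 'joint_vel': array([-4.12655899e-04,  7.50749797e-04, -4.20034473e-04, -2.05220371e-03,
        9.33493113e-04, -1.80451689e-04, -9.33701019e-05]), 'joint_efforts': array([-7.30616830e-04, -5.32394063e+01,  2.10808148e-02, -2.51313525e+01,
        1.13800357e-02,  7.80649949e-03,  6.90003191e-06]), 'tool_pos': array([ 0.22311644, -0.60990565,  0.23034422]), 'tool_rot': array([-1.57091193,  0.00178416, -1.22007056]), 'force': array([ 0.4214712 ,  0.40621847, -0.59534926]), 'ft_torque': array([ 0.04898168, -0.01616543,  0.06395963]), 'grip_width': 0.0852600216910449}
side {'vertical_fov': 55.18761455707229, 'cx': 317.2243219262338, 'cy': 201.30078873318564, 'k1': 0.009006234257796841, 'R': array([[-0.92033559, -0.39112462, -0.00198037],
       [-0.15306889,  0.36482881, -0.91840615],
       [ 0.35993375, -0.84493874, -0.39563395]]), 't': array([0.52659696, 0.09970608, 1.00007927])}
top {'vertical_fov': 50.767643069991415, 'cx': 321.65097460565534, 'cy': 193.73735401512377, 'k1': -0.039100375615060426, 'R': array([[-0.05194417, -0.9986389 , -0.00470592],
       [-0.97852668,  0.05183812, -0.19949521],
       [ 0.19946762, -0.00575775, -0.9798875 ]]), 't': array([0.11597896, 0.51988382, 1.42970801])}
```

View pics/side0.png

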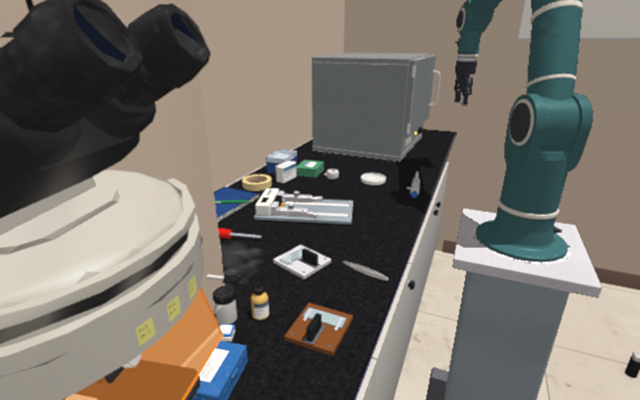

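View pics/top0.png

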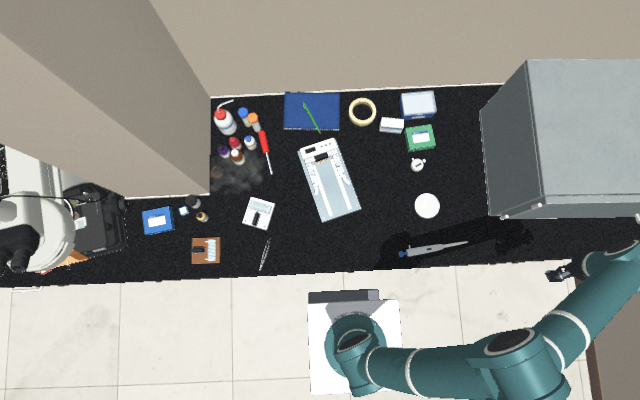

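```bash
cat > h.py <<'E'
import numpy as np,cv2
from cell import cams
def K(n):
    c=cams.calibration(n);f=200/np.tan(np.radians(c['vertical_fov'])/2);return c,f
def ray(n,u,v):
    c,f=K(n);d=np.array([(u-c['cx'])/f,(v-c['cy'])/f]);x=d.copy()
    for _ in range(20): x=d/(1+c['k1']*(x@x))
    R=np.array(c['R']);t=np.array(c['t'])
    return -R.T@t, R.T@np.array([x[0],x[1],1])
def onz(n,u,v,z):
    o,d=ray(n,u,v);return o+d*(z-o[2])/d[2]
def dep(n,u,v,D):
    o,d=ray(n,u,v);return o+d*D
def proj(n,X):
    c,f=K(n);p=np.array(c['R'])@np.array(X)+c['t'];x=p[:2]/p[2];x=x*(1+c['k1']*(x@x));return f*x+[c['cx'],c['cy']]
E
python3 - <<'E'
import numpy as np,cv2
for n,(x,y,w,h) in {"top":(180,130,190,140),"side":(210,180,160,100)}.items():
    im=np.load(f"{n}0.npz")['im'][y:y+h,x:x+w]
    k=4
    cv2.imwrite(f"pics/{n}0c.png",cv2.resize(im,None,fx=k,fy=k,interpolation=cv2.INTER_CUBIC)[:,:,::-1])
E
```

```text
(no output)
```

View pics/top0c.png

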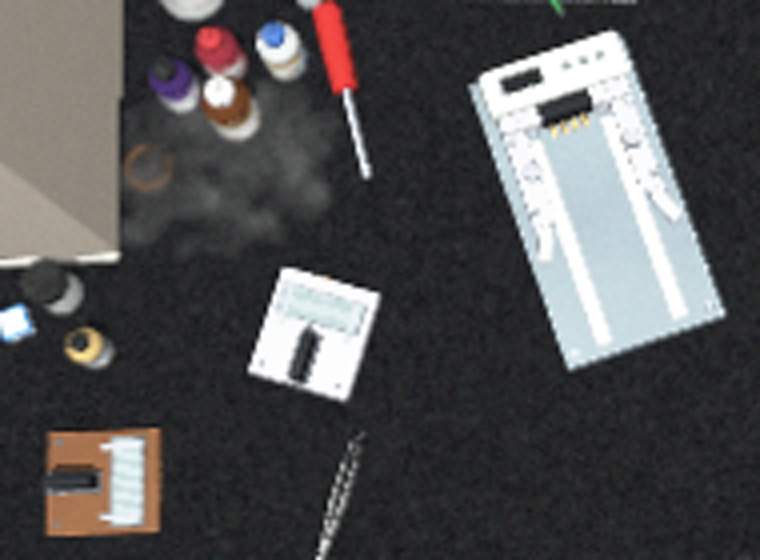

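View pics/side0c.png

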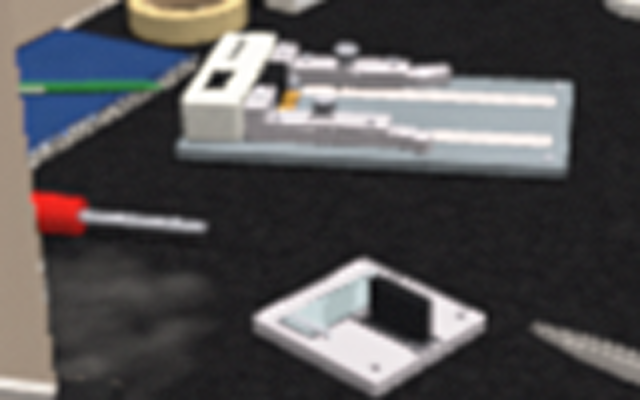

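```bash
cat > fit.py <<'E'
import numpy as np,cv2
from h import *
from scipy.optimize import minimize
S=8
def hullmask(n,P,x0,y0,w,h):
    p=np.array([proj(n,X) for X in P]);p=(p-[x0,y0]+0.5)*S-0.5
    hu=cv2.convexHull(p.astype(np.float32))
    m=np.zeros((h*S,w*S),np.uint8);cv2.fillConvexPoly(m,np.round(hu*16).astype(np.int32),255,shift=4)
    return cv2.resize(m,(w,h),interpolation=cv2.INTER_AREA)/255.
def box(x,y,th,bx,z):
    c,s=np.cos(th),np.sin(th)
    return [[x+c*a-s*b,y+s*a+c*b,zz] for a in bx[:2] for b in bx[2:] for zz in z]
def fit(n,A,roi,bx,z,x0,weight=None):
    X,Y,w,h=roi
    def cost(p):
        M=hullmask(n,box(*p,bx,z),X,Y,w,h);W=1 if weight is None else weight
        return ((M-A)**2*W).sum()
    b=None
    for sc in(0.01,0.004):
        st=x0 if b is None else b.x
        sim=np.array([st]+[np.array(st)+d for d in np.diag([sc,sc,sc*8])])
        b=minimize(cost,st,method='Nelder-Mead',options=dict(initial_simplex=sim,xatol=1e-5,fatol=1e-4))
    return b.x,b.fun
E
python3 - <<'E'
from fit import *
import sys
for n,roi,g in (("top",(235,190,45,50),None),("side",(265,238,75,45),None)):
    x,y,w,h=roi;z=np.load(f"{n}0.npz");im=z['im'][y:y+h,x:x+w];gr=im.max(2)
    m=(gr>95).astype(np.uint8)
    nn,lab,st,_=cv2.connectedComponentsWithStats(m);i=1+np.argmax(st[1:,4]);cs,_=cv2.findContours((lab==i).astype(np.uint8),cv2.RETR_EXTERNAL,cv2.CHAIN_APPROX_NONE)
    hu=cv2.convexHull(max(cs,key=len));f=np.zeros((h,w),np.uint8);cv2.fillConvexPoly(f,hu,1)
    print(n,st[i],np.array([dep(n,x+a,y+b,z['d'][y+b,x+a]) for a,b in((w//2,h//2),)]))
    p0=[.6,.15,0] if n=="side" else [.6,.2,-.3]
    c=onz(n,258 if n=="top" else 303,212 if n=="top" else 260.5,.01)
    for th in(-.25,.25):
        r,fu=fit(n,f.astype(float),roi,(-.05,.05,-.046,.046),(0,.01),[c[0],c[1],th]);print(r,np.degrees(r[2]),fu,f.sum())
# dock front
n="top";x,y,w,h=290,160,80,65
z=np.load("top0.npz");im=z['im'][y:y+h,x:x+w]
f=(im.max(2)>95).astype(np.uint8);f=cv2.morphologyEx(f,cv2.MORPH_CLOSE,np.ones((5,5)))
print([onz(n,180+a/4,130+b/4,.014).round(4) for a,b in((470,85),(725,315),(570,370))])
W=np.ones((h,w));W[:12]=0
# only front part
r=fit(n,f.astype(float),(x,y,w,h),(-.14,.14,-.075,.075),(0,.014),[.63,.0,.35],W);print(r,np.degrees(r[0][2]))
E
```

```text
top [  7   7  33  34 704] [[0.46383184 0.31974473 0.03875267]]
[ 0.47553487  0.32047456 -0.33740852] -19.33208398783235 43.208258362168394 787Traceback (most recent call last):
  File "<stdin>", line 12, in <module>
  File "fit.py", line 22, in fit
    b=minimize(cost,st,method='Nelder-Mead',options=dict(initial_simplex=sim,xatol=1e-5,fatol=1e-4))
    res = _minimize_neldermead(fun, x0, args, callback, bounds=bounds,
                               **options)
    fxr = func(xr)
    fx = function(np.copy(x), *(wrapper_args + args))
  File "fit.py", line 16, in cost
    M=hullmask(n,box(*p,bx,z),X,Y,w,h);W=1 if weight is None else weight
  File "fit.py", line 6, in hullmask
    p=np.array([proj(n,X) for X in P]);p=(p-[x0,y0]+0.5)*S-0.5
                ~~~~^^^^^
  File "h.py", line 15, in proj
    c,f=K(n);p=np.array(c['R'])@np.array(X)+c['t'];x=p[:2]/p[2];x=x*(1+c['k1']*(x@x));return f*x+[c['cx'],c['cy']]
        ~^^^
  File "h.py", line 4, in K
    c=cams.calibration(n);f=200/np.tan(np.radians(c['vertical_fov'])/2);return c,f
ValueError: time passes only in moves, steps and waits
```

```bash
python3 - <<'E'
from cell import cams
import pickle
pickle.dump({n:cams.calibration(n) for n in("top","side")},open("cal.pkl","wb"))
E
sed -i 's/^from cell import cams/import pickle\nCAL=pickle.load(open("\.\/cal.pkl","rb"))/; s/c=cams.calibration(n)/c=CAL[n]/' h.py
cat > run1.py <<'E'
from fit import *
for n,roi,g in (("top",(235,190,45,50),[.4755,.3205,-.33]),("side",(265,238,75,45),[.4755,.3205,-.33])):
    x,y,w,h=roi;z=np.load(f"{n}0.npz");im=z['im'][y:y+h,x:x+w];gr=im.max(2)
    m=(gr>110).astype(np.uint8)
    nn,lab,st,_=cv2.connectedComponentsWithStats(m);i=1+np.argmax(st[1:,4]);cs,_=cv2.findContours((lab==i).astype(np.uint8),cv2.RETR_EXTERNAL,cv2.CHAIN_APPROX_NONE)
    hu=cv2.convexHull(max(cs,key=len));f=np.zeros((h,w),np.uint8);cv2.fillConvexPoly(f,hu,1)
    r,fu=fit(n,f.astype(float),roi,(-.05,.05,-.046,.046),(0,.01),g);print(n,r,np.degrees(r[2]),fu,f.sum())
n="top";x,y,w,h=290,160,80,65
z=np.load("top0.npz");im=z['im'][y:y+h,x:x+w]
f=(im.max(2)>95).astype(np.uint8);f=cv2.morphologyEx(f,cv2.MORPH_CLOSE,np.ones((5,5)))
W=np.ones((h,w));W[:12]=0
r=fit(n,f.astype(float),(x,y,w,h),(-.14,.14,-.075,.075),(0,.014),[.55,.1,.35],W);print(r,np.degrees(r[0][2]),W.sum())
im=z['im'].copy();a=r[0]
k=5
x,y,w,h=230,120,140,110
big=cv2.resize(im[y:y+h,x:x+w],None,fx=k,fy=k,interpolation=cv2.INTER_CUBIC)[:,:,::-1].copy()
def mk(X,col):
    p=(proj("top",X)-[x,y]+.5)*k-.5;cv2.drawMarker(big,tuple(int(v) for v in p.round()),col,cv2.MARKER_CROSS,9,1)
def P(a,l): 
    c,s=np.cos(a[2]),np.sin(a[2]);return [a[0]+c*l[0]-s*l[1],a[1]+s*l[0]+c*l[1],l[2]]
for l in((-.14,.075,.014),(-.14,-.075,.014),(.035,.0475,.046),(.035,-.0475,.046),(.072,.034,.019),(.072,-.034,.019),(-.042,.0565,.02),(-.042,-.0565,.02)): mk(P(a,l),(0,0,255))
cv2.imwrite("pics/ov1.png",big)
E
python3 run1.py
```

```text
top [ 0.47628332  0.32041701 -0.32666383] -18.716458787240345 33.829342560553634 777
side [ 0.47612515  0.31771005 -0.33971497] -19.464234070238206 30.907389465590157 1158
(array([0.58604789, 0.06079009, 0.28408533]), np.float64(17.987697039600157)) 16.276890416325845 4240.0
```

```bash
sleep 1
```

```text
(no output)
```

View pics/ov1.png

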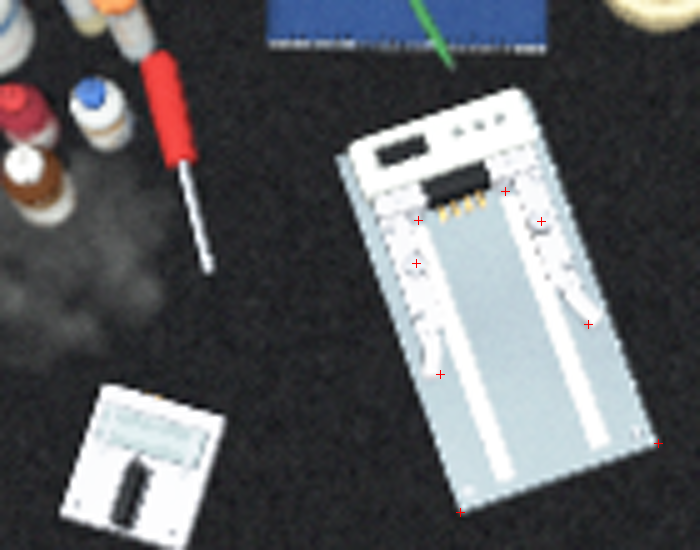

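```bash
cat > ov.py <<'E'
from h import *
def P(a,l): 
    c,s=np.cos(a[2]),np.sin(a[2]);return [a[0]+c*l[0]-s*l[1],a[1]+s*l[0]+c*l[1],l[2]]
def ov(n,im,roi,k,items,out):
    x,y,w,h=roi
    big=cv2.resize(im[y:y+h,x:x+w],None,fx=k,fy=k,interpolation=cv2.INTER_CUBIC)[:,:,::-1].copy()
    for X,col in items:
        p=(proj(n,X)-[x,y]+.5)*k-.5;cv2.drawMarker(big,tuple(int(v) for v in p.round()),col,cv2.MARKER_CROSS,9,1)
    cv2.imwrite(out,big)
DL=((-.14,.075,.014),(-.14,-.075,.014),(.14,.075,.014),(.14,-.075,.014),(.035,.0475,.046),(.035,-.0475,.046),(.072,.034,.019),(.072,-.034,.019),(-.042,.0565,.02),(-.042,-.0565,.02))
E
python3 - <<'E'
from ov import *
a=[.5860,.0608,.2841]
R=(0,0,255)
ov("side",np.load("side0.npz")['im'],(245,180,115,50),7,[(P(a,l),R) for l in DL],"pics/ov2.png")
ov("top",np.load("top0.npz")['im'],(290,130,75,95),6,[(P(a,l),R) for l in DL],"pics/ov3.png")
E
```

```text
(no output)
```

View pics/ov2.png

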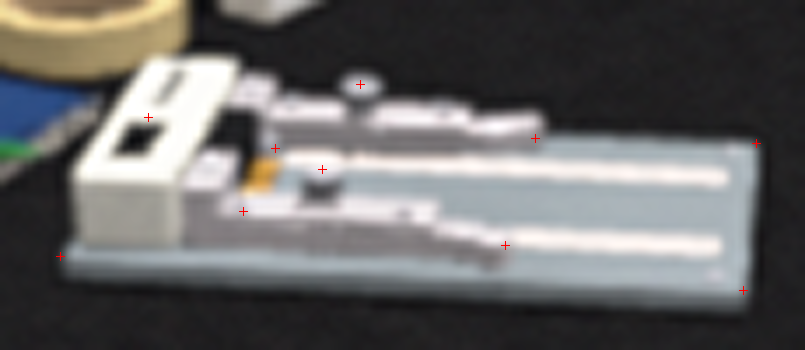

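View pics/ov3.png

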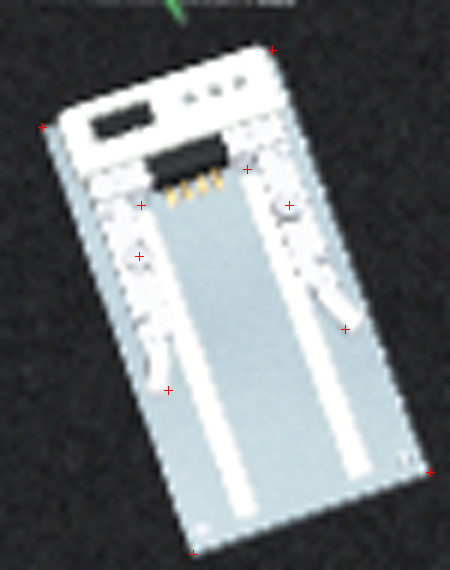

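The real plate is the aluminium one at top (258,212) and side (303,261). The look-alike is the brown one at top (206,250) and side (319,328). The enlarged crop shows the aluminium one has the white slab, a glass slide across its front half and brass at its far edge. The dock is at top (330,180).

```bash
cat > mv.py <<'E'
import numpy as np,sys
from scipy.spatial.transform import Rotation as Ro
from cell import read_state
def rows(targets):
    s=read_state();R0=Ro.from_euler('xyz',s['tool_rot']);p0=s['tool_pos']
    print("t",s['t'],"pos",p0.round(4),"rot",np.degrees(s['tool_rot']).round(2),"F",s['force'].round(2),"w",round(s['grip_width'],4))
    for x,y,z,yaw in targets:
        sh=R0.inv().apply(np.array([x,y,z])-p0)*1000
        rt=(R0.inv()*Ro.from_euler('xyz',[-np.pi/2,0,np.radians(yaw)])).as_rotvec()
        print(sh.round(1).tolist(),rt.round(4).tolist())
E
python3 - <<'E'
from mv import *
rows([(.27,-.5,.22,-50),(.32,-.40,.22,-35),(.48,-.15,.22,10),(.48,.05,.22,40),(.46,.22,.2,60)])
E
```

```text
t 0.1 pos [ 0.2232 -0.61    0.2304] rot [-9.001e+01  9.000e-02 -6.990e+01] F [-0.42  0.1  -1.13] w 0.0853
[-87.2, 10.5, 81.8] [-0.0002, -0.3474, -0.0016]
[-163.9, 10.7, 163.1] [-0.0004, -0.6092, -0.0016]
[-343.7, 10.9, 399.2] [-0.001, -1.3946, -0.0014]
[-531.5, 11.2, 468.0] [-0.0015, -1.9182, -0.0012]
[-698.0, 31.5, 507.6] [-0.0018, -2.2673, -0.001]
```

Emit:
play_rows([
  [[-44,5,41],[0,-0.17,0]],
  [[-87,10,82],[0,-0.34,0]],
  [[-125,11,122],[0,-0.48,0]],
  [[-164,11,163],[0,-0.62,0]],
  [[-200,11,208],[0,-0.78,0]],
  [[-236,11,255],[0,-0.95,0]],
  [[-272,11,303],[0,-1.12,0]],
  [[-312,11,350],[0,-1.29,0]],
  [[-358,11,388],[0,-1.45,0]],
  [[-410,11,418],[0,-1.61,0]],
  [[-465,11,445],[0,-1.77,0]],
  [[-522,11,466],[0,-1.92,0]],
], hand=1, force=60)

```text
t: 1.6
tool_pos: [0.4814, 0.0423, 0.2202]
tool_rot: [-1.569, -0.001, 0.705]
force: [0.4, -0.2, -0.6]
grip_width: 0.0851
```

```bash
python3 - <<'E'
from mv import *
rows([(.465,.14,.20,50),(.4526,.327,.12,71),(.4526,.327,.06,71),(.4526,.327,.013,71)])
E
```

```text
t 1.6 pos [0.4814 0.0423 0.2202] rot [-8.991e+01 -4.000e-02  4.037e+01] F [ 0.36 -0.2  -0.59] w 0.0851
[50.8, 20.3, 85.1] [-0.0015, -0.1681, 0.0008]
[162.4, 100.6, 235.5] [-0.0013, -0.5346, 0.0011]
[162.4, 160.6, 235.4] [-0.0013, -0.5346, 0.0011]
[162.3, 207.6, 235.3] [-0.0013, -0.5346, 0.0011]
```

Emit:
play_rows([
  [[25,10,43],[0,-0.1,0]],
  [[51,20,85],[0,-0.18,0]],
  [[80,35,125],[0,-0.28,0]],
  [[110,55,165],[0,-0.38,0]],
  [[138,80,205],[0,-0.47,0]],
  [[162,100,235],[0,-0.535,0]],
  [[162,120,235],[0,-0.535,0]],
  [[162,130,235],[0,-0.535,0]],
  [[162,130,235],[0,-0.535,0]],
])

```text
t: 2.72
tool_pos: [0.4527, 0.3246, 0.0899]
tool_rot: [-1.57, 0.001, 1.238]
force: [-0.4, 0.7, 0.7]
grip_width: 0.0853
```

```bash
python3 - <<'E'
from mv import *
from ov import *
from cell import cams
rows([(.4526,.327,.06,71),(.4526,.327,.013,71)])
im,d=cams.get_image("side");a=[.4762,.319,-.333]
its=[(P(a,l),(0,0,255)) for l in((.05,.046,.01),(.05,-.046,.01),(-.05,.046,.01),(-.05,-.046,.01),(-.003,0,.04),(-.047,0,.04))]
s=read_state();its.append((s['tool_pos'],(0,255,0)))
ov("side",im,(255,160,110,130),5,its,"pics/s1.png")
E
```

```text
t 2.725 pos [0.4527 0.3246 0.0899] rot [-8.993e+01  4.000e-02  7.090e+01] F [-0.38  0.73  0.68] w 0.0853
[2.3, 29.9, 0.9] [-0.0013, -0.0017, -0.0007]
[2.3, 76.9, 0.8] [-0.0013, -0.0017, -0.0007]
```

View pics/s1.png

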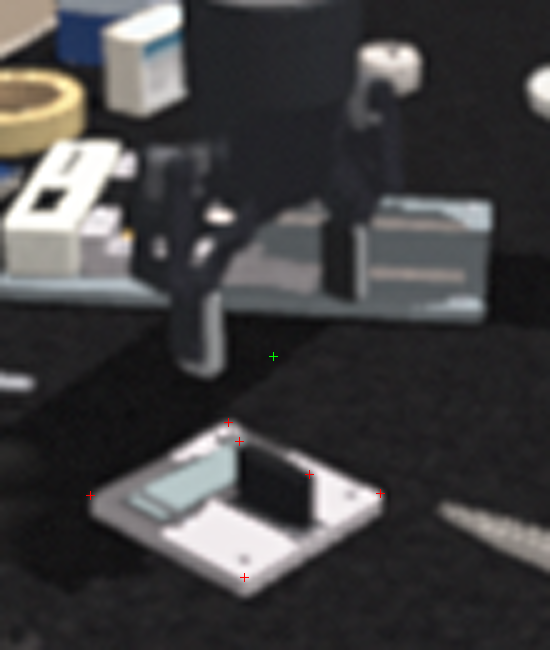

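Emit:
play_rows([
  [[2,20,1],[0,0,0]],
  [[2,40,1],[0,0,0]],
  [[2,58,1],[0,0,0]],
  [[2,70,1],[0,0,0]],
  [[2,76,1],[0,0,0]],
  [[2,76,1],[0,0,0]],
])

```text
t: 3.52
tool_pos: [0.4526, 0.3275, 0.0144]
tool_rot: [-1.57, -0.0, 1.238]
force: [0.0, -0.5, -0.1]
grip_width: 0.0855
```

Emit:
play_rows([
  [[0,0,0],[0,0,0]],
  [[0,0,0],[0,0,0]],
  [[0,0,0],[0,0,0]],
  [[0,0,0],[0,0,0]],
  [[0,0,0],[0,0,0]],
  [[0,0,0],[0,0,0]],
], hand=-1, force=70)

```text
t: 4.28
tool_pos: [0.4528, 0.3276, 0.0147]
tool_rot: [-1.57, -0.001, 1.238]
force: [-0.7, -0.2, 5.3]
grip_width: 0.0107
```

```bash
python3 - <<'E'
from mv import *
rows([])
from cell import cams
import cv2
im,d=cams.get_image("side");cv2.imwrite("pics/s2.png",cv2.resize(im[160:290,255:365],None,fx=5,fy=5,interpolation=cv2.INTER_CUBIC)[:,:,::-1])
E
```

```text
t 4.275 pos [0.4528 0.3276 0.0147] rot [-8.997e+01 -3.000e-02  7.092e+01] F [-0.66 -0.22  5.27] w 0.0107
```

View pics/s2.png

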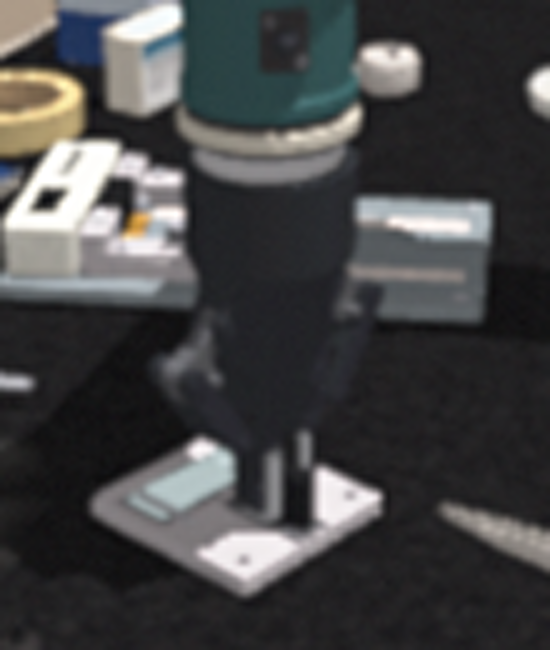

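```bash
python3 - <<'E'
from mv import *
rows([(.4528,.3276,.10,71),(.46,.18,.10,88),(.4718,.0275,.10,106.3),(.4718,.0275,.05,106.3)])
E
```

```text
t 4.325 pos [0.4528 0.3276 0.0147] rot [-8.997e+01 -3.000e-02  7.092e+01] F [-1.25 -0.99  5.93] w 0.0107
[0.1, -85.3, 0.1] [-0.0005, -0.0014, 0.0006]
[-137.1, -85.4, -55.0] [-0.0004, -0.2981, 0.0006]
[-277.3, -85.5, -116.0] [-0.0003, -0.6175, 0.0007]
[-277.4, -35.5, -116.0] [-0.0003, -0.6175, 0.0007]
```

Emit:
play_rows([
  [[0,-10,0],[0,0,0]],
  [[0,-30,0],[0,0,0]],
  [[0,-55,0],[0,0,0]],
  [[0,-75,0],[0,0,0]],
  [[-15,-85,-6],[0,-0.03,0]],
  [[-40,-85,-16],[0,-0.08,0]],
  [[-75,-85,-30],[0,-0.16,0]],
  [[-110,-85,-44],[0,-0.24,0]],
  [[-150,-85,-61],[0,-0.33,0]],
  [[-190,-85,-78],[0,-0.42,0]],
  [[-225,-85,-93],[0,-0.5,0]],
  [[-250,-85,-104],[0,-0.56,0]],
])

```text
t: 5.82
tool_pos: [0.4695, 0.055, 0.1002]
tool_rot: [-1.571, 0.001, 1.798]
force: [0.4, 0.4, -2.1]
grip_width: 0.0107
```

```bash
python3 - <<'E'
from mv import *
rows([(.4718,.0275,.08,106.3),(.4718,.0275,.045,106.3)])
E
```

```text
t 5.825 pos [0.4695 0.055  0.1002] rot [-9.0000e+01  3.0000e-02  1.0302e+02] F [ 0.43  0.37 -2.14] w 0.0107
[-27.3, 20.2, 3.9] [-0.0, -0.0572, -0.0005]
[-27.3, 55.2, 3.9] [-0.0, -0.0572, -0.0005]
```

Emit:
play_rows([
  [[-15,5,2],[0,-0.03,0]],
  [[-27,20,4],[0,-0.057,0]],
  [[-27,35,4],[0,-0.057,0]],
  [[-27,48,4],[0,-0.057,0]],
  [[-27,55,4],[0,-0.057,0]],
  [[-27,55,4],[0,-0.057,0]],
  [[-27,55,4],[0,-0.057,0]],
])

```text
t: 6.7
tool_pos: [0.472, 0.0283, 0.0455]
tool_rot: [-1.571, 0.0, 1.856]
force: [-0.6, -0.6, -3.8]
grip_width: 0.0107
```

```bash
cat > look.py <<'E'
from mv import *
from ov import *
from cell import cams
import sys
tag=sys.argv[1];rows([])
s=read_state();dock=[.5860,.0608,.2841]
tp=s['tool_pos'];th=s['tool_rot'][2]-np.pi/2;z0=tp[2]-.0147
g=[tp[0],tp[1],th]
c,sn=np.cos(dock[2]),np.sin(dock[2]);d=tp[:2]-dock[:2]
print("grip in dock mm",((c*d[0]+sn*d[1])*1e3).round(1),((-sn*d[0]+c*d[1])*1e3).round(1),"yaw rel",np.degrees(th-dock[2]).round(2), "F dock",(c*s['force'][0]+sn*s['force'][1]).round(2),(-sn*s['force'][0]+c*s['force'][1]).round(2),s['force'][2].round(2))
its=[(P(dock,l),(0,0,255)) for l in DL]+[(P(g,(a,b,z0+.01)),(0,255,0)) for a in(.075,-.025) for b in(.046,-.046)]
for n,roi,k in(("side",(245,150,120,90),6),("top",(290,130,80,100),6)):
    im,dd=cams.get_image(n);np.savez(f"{n}{tag}.npz",im=im,d=dd);ov(n,im,roi,k,its,f"pics/{n}_{tag}.png")
E
python3 look.py a
```

```text
t 6.7 pos [0.472  0.0283 0.0455] rot [-9.0030e+01  3.0000e-02  1.0633e+02] F [-0.58 -0.6  -3.84] w 0.0107
grip in dock mm -118.6 0.7 yaw rel 0.05 F dock -0.73 -0.41 -3.84
```

View pics/side_a.png

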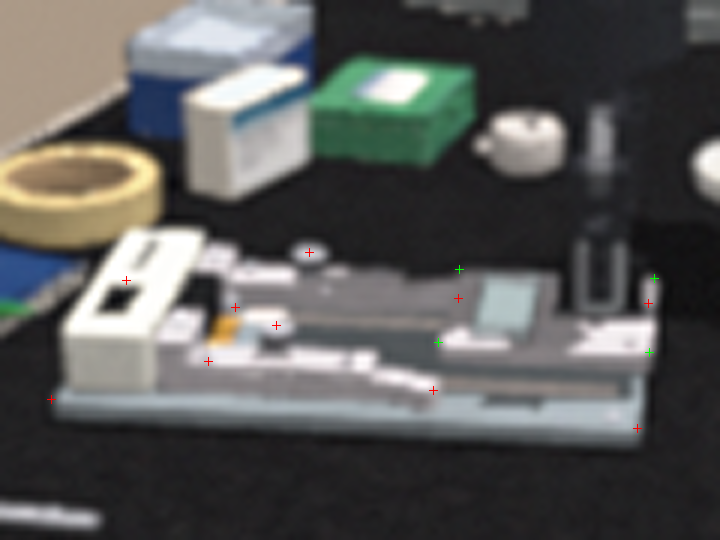

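View pics/top_a.png

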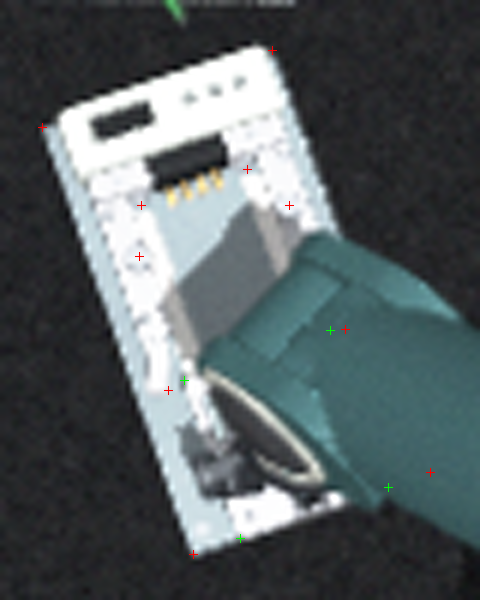

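Emit:
play_rows([
  [[0,5,0],[0,0,0]],
  [[0,10,0],[0,0,0]],
  [[0,13,0],[0,0,0]],
  [[0,14.5,0],[0,0,0]],
  [[0,14.5,0],[0,0,0]],
])

```text
t: 7.42
tool_pos: [0.472, 0.0279, 0.031]
tool_rot: [-1.571, 0.001, 1.855]
force: [-0.1, 0.6, -2.2]
grip_width: 0.0102
```

Emit:
play_rows([
  [[0,0.5,0],[0,0,0]],
  [[0,1,0],[0,0,0]],
  [[0,1.5,0],[0,0,0]],
  [[0,1.5,0],[0,0,0]],
])

```text
t: 7.92
tool_pos: [0.4719, 0.028, 0.0295]
tool_rot: [-1.571, 0.001, 1.855]
force: [-0.0, -0.4, -3.4]
grip_width: 0.011
```

Emit:
play_rows([
  [[0,0.5,0],[0,0,0]],
  [[0,1,0],[0,0,0]],
  [[0,1,0],[0,0,0]],
])

```text
t: 8.3
tool_pos: [0.4721, 0.028, 0.0287]
tool_rot: [-1.572, 0.001, 1.855]
force: [-0.9, -0.1, 0.8]
grip_width: 0.0106
```

Emit:
play_rows([
  [[0,0.5,0],[0,0,0]],
  [[0,1,0],[0,0,0]],
  [[0,1,0],[0,0,0]],
])

```text
t: 8.68
tool_pos: [0.4725, 0.0281, 0.0286]
tool_rot: [-1.572, 0.002, 1.855]
force: [-3.0, -1.3, 11.8]
grip_width: 0.0101
```

Emit:
play_rows([
  [[0,-0.7,0],[0,0,0]],
  [[0,-0.7,-4],[0,0,0]],
  [[0,-0.7,-10],[0,0,0]],
  [[0,-0.7,-16],[0,0,0]],
  [[0,-0.7,-22],[0,0,0]],
  [[0,-0.7,-26],[0,0,0]],
  [[0,-0.7,-26],[0,0,0]],
])

```text
t: 9.55
tool_pos: [0.4978, 0.0356, 0.0294]
tool_rot: [-1.573, 0.002, 1.856]
force: [-0.3, -0.0, -1.7]
grip_width: 0.0109
```

```bash
python3 look.py b
```

```text
t 9.55 pos [0.4978 0.0356 0.0294] rot [-90.1    0.11 106.32] F [-0.34 -0.02 -1.74] w 0.0109
grip in dock mm -91.8 0.6 yaw rel 0.04 F dock -0.33 0.08 -1.74
```

View pics/side_b.png

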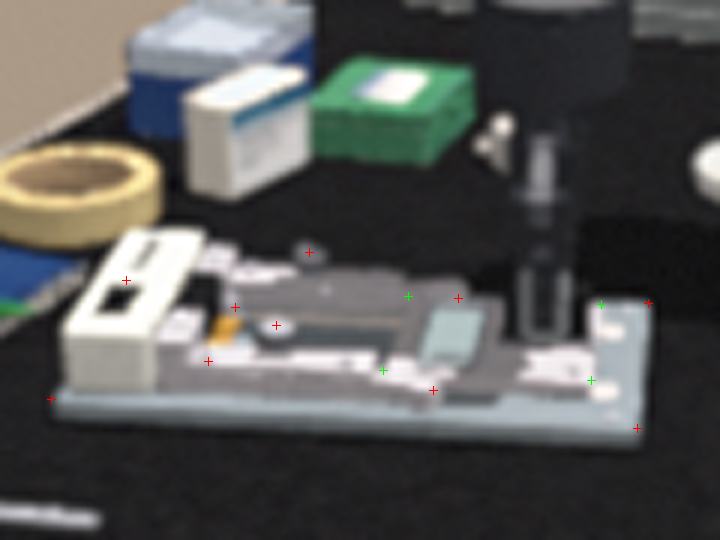

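View pics/top_b.png

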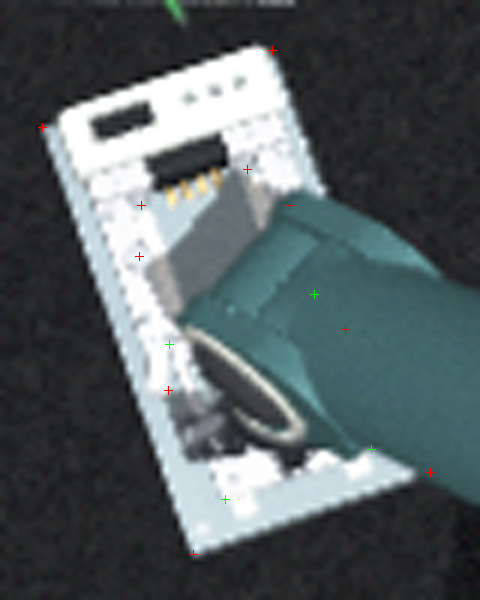

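Emit:
play_rows([
  [[0,0,-4],[0,0,0]],
  [[0,0,-8],[0,0,0]],
  [[0,0,-12],[0,0,0]],
  [[0,0,-12],[0,0,0]],
])

```text
t: 10.15
tool_pos: [0.5092, 0.039, 0.0294]
tool_rot: [-1.572, 0.002, 1.856]
force: [-0.2, 0.4, -2.6]
grip_width: 0.0106
```

```bash
sed 's/^its=.*//;/^for n,roi/,$d' look.py > st.py; python3 st.py x
```

```text
t 10.15 pos [0.5092 0.039  0.0294] rot [-90.09   0.11 106.32] F [-0.17  0.37 -2.57] w 0.0106
grip in dock mm -79.8 0.6 yaw rel 0.04 F dock -0.06 0.41 -2.57
```

Emit:
play_rows([
  [[0,0.3,-4],[0,0,0]],
  [[0,0.3,-9],[0,0,0]],
  [[0,0.3,-14],[0,0,0]],
  [[0,0.3,-19],[0,0,0]],
  [[0,0.3,-23],[0,0,0]],
  [[0,0.3,-23],[0,0,0]],
])

```text
t: 10.9
tool_pos: [0.5316, 0.0456, 0.0291]
tool_rot: [-1.573, 0.002, 1.856]
force: [-0.5, 0.2, -3.4]
grip_width: 0.0107
```

```bash
python3 st.py x
```

```text
t 10.9 pos [0.5316 0.0456 0.0291] rot [-9.0100e+01  1.0000e-01  1.0632e+02] F [-0.47  0.18 -3.45] w 0.0107
grip in dock mm -56.5 0.7 yaw rel 0.04 F dock -0.4 0.3 -3.45
```

Emit:
play_rows([
  [[0,0.3,-4],[0,0,0]],
  [[0,0.3,-9],[0,0,0]],
  [[0,0.3,-15],[0,0,0]],
  [[0,0.3,-21],[0,0,0]],
  [[0,0.3,-27],[0,0,0]],
  [[0,0.3,-32],[0,0,0]],
  [[0,0.3,-36],[0,0,0]],
  [[0,0.3,-36],[0,0,0]],
])

```text
t: 11.9
tool_pos: [0.5663, 0.0558, 0.0288]
tool_rot: [-1.573, 0.002, 1.856]
force: [0.2, 0.0, -2.5]
grip_width: 0.0107
```

```bash
python3 st.py x
```

```text
t 11.9 pos [0.5663 0.0558 0.0288] rot [-9.0110e+01  9.0000e-02  1.0631e+02] F [ 0.21  0.03 -2.51] w 0.0107
grip in dock mm -20.3 0.7 yaw rel 0.04 F dock 0.21 -0.03 -2.51
```

Emit:
play_rows([
  [[0,0,-2],[0,0,0]],
  [[0,0,-4],[0,0,0]],
  [[0,0,-6],[0,0,0]],
  [[0,0,-8],[0,0,0]],
  [[0,0,-8],[0,0,0]],
])

```text
t: 12.52
tool_pos: [0.5742, 0.0581, 0.0288]
tool_rot: [-1.573, 0.002, 1.855]
force: [-1.1, -0.3, -3.0]
grip_width: 0.011
```

Emit:
play_rows([
  [[0,0,-1],[0,0,0]],
  [[0,0,-2],[0,0,0]],
  [[0,0,-3],[0,0,0]],
  [[0,0,-4],[0,0,0]],
  [[0,0,-4],[0,0,0]],
])

```text
t: 13.15
tool_pos: [0.5773, 0.059, 0.0288]
tool_rot: [-1.571, 0.002, 1.856]
force: [-4.2, -1.1, 1.0]
grip_width: 0.0108
```

```bash
python3 st.py x
```

```text
t 13.15 pos [0.5773 0.059  0.0288] rot [-90.03   0.11 106.31] F [-4.22 -1.11  1.01] w 0.0108
grip in dock mm -8.8 0.7 yaw rel 0.04 F dock -4.36 0.12 1.01
```

Emit:
play_rows([
  [[0,0,-1],[0,0,0]],
  [[0,0,-2],[0,0,0]],
  [[0,0,-3],[0,0,0]],
  [[0,0,-3],[0,0,0]],
])

```text
t: 13.65
tool_pos: [0.5801, 0.0598, 0.0288]
tool_rot: [-1.571, 0.002, 1.855]
force: [-4.3, -1.8, 2.0]
grip_width: 0.0109
```

```bash
python3 st.py x
```

```text
t 13.65 pos [0.5801 0.0598 0.0288] rot [-90.     0.12 106.31] F [-4.29 -1.78  2.01] w 0.0109
grip in dock mm -6.0 0.7 yaw rel 0.03 F dock -4.61 -0.5 2.01
```

Emit:
play_rows([
  [[0,0,-1],[0,0,0]],
  [[0,0,-1.5],[0,0,0]],
  [[0,0,-2],[0,0,0]],
  [[0,0,-2],[0,0,0]],
])

```text
t: 14.15
tool_pos: [0.5816, 0.0602, 0.0288]
tool_rot: [-1.57, 0.002, 1.855]
force: [-4.7, -2.1, 2.0]
grip_width: 0.0111
```

```bash
python3 st.py x
```

```text
t 14.15 pos [0.5816 0.0602 0.0288] rot [-89.94   0.13 106.31] F [-4.68 -2.05  1.95] w 0.0111
grip in dock mm -4.4 0.7 yaw rel 0.03 F dock -5.07 -0.66 1.95
```

Emit:
play_rows([
  [[0,0,-1],[0,0,0]],
  [[0,0,-1.5],[0,0,0]],
  [[0,0,-1.5],[0,0,0]],
])

```text
t: 14.52
tool_pos: [0.5825, 0.0605, 0.0288]
tool_rot: [-1.569, 0.002, 1.855]
force: [-6.3, -1.7, 3.6]
grip_width: 0.0109
```

```bash
python3 st.py x
```

```text
t 14.525 pos [0.5825 0.0605 0.0288] rot [-89.88   0.14 106.3 ] F [-6.25 -1.68  3.61] w 0.0109
grip in dock mm -3.4 0.7 yaw rel 0.03 F dock -6.47 0.14 3.61
```

Emit:
play_rows([
  [[0,0,-0.7],[0,0,0]],
  [[0,0,-1.2],[0,0,0]],
  [[0,0,-1.2],[0,0,0]],
])

```text
t: 14.9
tool_pos: [0.583, 0.0606, 0.0288]
tool_rot: [-1.567, 0.003, 1.855]
force: [-7.0, -2.5, 4.5]
grip_width: 0.0108
```

```bash
python3 st.py x
```

```text
t 14.9 pos [0.583  0.0606 0.0288] rot [-89.79   0.16 106.3 ] F [-6.99 -2.52  4.52] w 0.0108
grip in dock mm -3.0 0.7 yaw rel 0.02 F dock -7.41 -0.46 4.52
```

Emit:
play_rows([
  [[0,-0.2,-0.7],[0,0,0]],
  [[0,-0.2,-1.3],[0,0,0]],
  [[0,-0.2,-1.3],[0,0,0]],
])

```text
t: 15.28
tool_pos: [0.5829, 0.0607, 0.0288]
tool_rot: [-1.564, 0.003, 1.855]
force: [-7.6, -3.1, 5.1]
grip_width: 0.0107
```

```bash
python3 st.py x
```

```text
t 15.275 pos [0.5829 0.0607 0.0288] rot [-89.63   0.19 106.3 ] F [-7.61 -3.09  5.15] w 0.0107
grip in dock mm -3.0 0.7 yaw rel 0.03 F dock -8.17 -0.83 5.15
```

Emit:
play_rows([
  [[0,-0.2,-0.7],[-0.003,0,0]],
  [[0,-0.2,-1.4],[-0.008,0,0]],
  [[0,-0.2,-2],[-0.012,0,0]],
  [[0,-0.2,-2],[-0.012,0,0]],
])

```text
t: 15.78
tool_pos: [0.583, 0.0606, 0.0288]
tool_rot: [-1.572, 0.004, 1.855]
force: [-9.5, -2.1, 4.8]
grip_width: 0.0107
```

```bash
python3 st.py x
```

```text
t 15.775 pos [0.583  0.0606 0.0288] rot [-90.09   0.22 106.29] F [-9.54 -2.08  4.8 ] w 0.0107
grip in dock mm -2.9 0.7 yaw rel 0.01 F dock -9.74 0.67 4.8
```

Emit:
play_rows([
  [[0,-0.2,-2],[-0.003,0,-0.002]],
  [[0,-0.2,-2.7],[-0.005,0,-0.003]],
  [[0,-0.2,-3.3],[-0.006,0,-0.004]],
  [[0,-0.2,-3.3],[-0.006,0,-0.004]],
])

```text
t: 16.27
tool_pos: [0.583, 0.0607, 0.0287]
tool_rot: [-1.571, 0.001, 1.855]
force: [-13.0, -3.9, 9.9]
grip_width: 0.0109
```

```bash
python3 st.py x
```

```text
t 16.275 pos [0.583  0.0607 0.0287] rot [-9.003e+01  7.000e-02  1.063e+02] F [-13.02  -3.91   9.94] w 0.0109
grip in dock mm -2.9 0.7 yaw rel 0.02 F dock -13.6 -0.1 9.94
```

Emit:
play_rows([
  [[0,-0.8,-3.5],[-0.006,0,-0.002]],
  [[0,-0.8,-3.8],[-0.006,0,-0.002]],
  [[0,-0.8,-3.9],[-0.006,0,-0.002]],
  [[0,-0.8,-3.9],[-0.006,0,-0.002]],
])

```text
t: 16.77
tool_pos: [0.583, 0.0607, 0.0287]
tool_rot: [-1.569, 0.0, 1.855]
force: [-13.8, -3.5, 6.5]
grip_width: 0.0105
```

```bash
python3 st.py x
```

```text
t 16.775 pos [0.583  0.0607 0.0287] rot [-8.990e+01  2.000e-02  1.063e+02] F [-13.75  -3.49   6.48] w 0.0105
grip in dock mm -2.9 0.7 yaw rel 0.02 F dock -14.18 0.5 6.48
```

Emit:
play_rows([
  [[0,-1.1,-4.2],[-0.008,0,0]],
  [[0,-1.1,-4.3],[-0.008,0,0]],
  [[0,-1.1,-4.3],[-0.008,0,0]],
  [[0,-1.1,-4.3],[-0.008,0,0]],
])

```text
t: 17.27
tool_pos: [0.583, 0.0606, 0.0287]
tool_rot: [-1.568, 0.001, 1.855]
force: [-13.5, -4.2, 6.0]
grip_width: 0.0109
```

```bash
python3 look.py c
```

```text
t 17.275 pos [0.583  0.0606 0.0287] rot [-8.9850e+01  8.0000e-02  1.0629e+02] F [-13.51  -4.21   5.98] w 0.0109
grip in dock mm -2.9 0.7 yaw rel 0.01 F dock -14.15 -0.25 5.98
```

View pics/side_c.png

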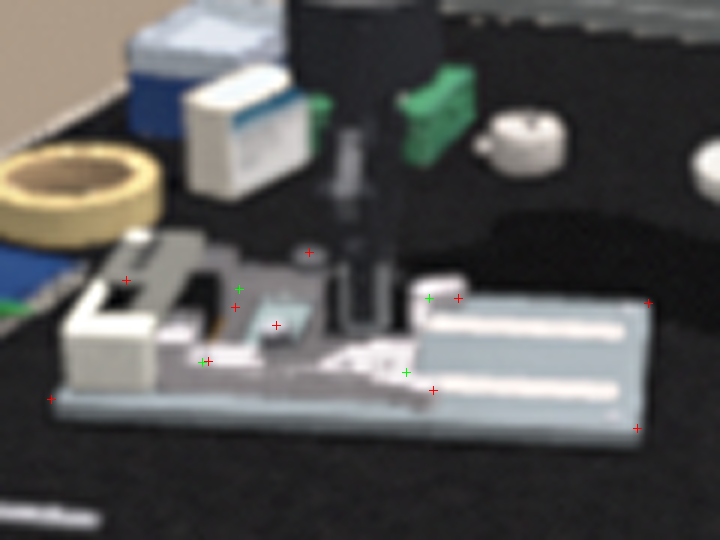

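View pics/top_c.png

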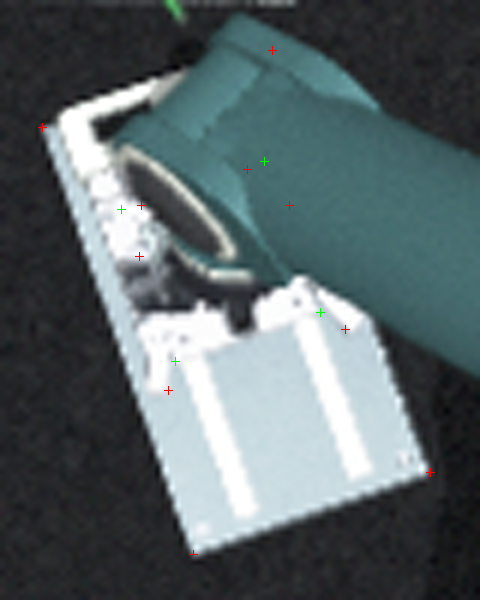

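The images show the plate home, with its front edge on the stop line. It stalls hard at grip x = -2.9 mm. Next I hold the push steady for over 2 s.

Emit:
play_rows([
  [[0,-1.1,-4.6],[-0.009,0,-0.001]],
  [[0,-1.1,-4.6],[-0.009,0,-0.001]],
  [[0,-1.1,-4.6],[-0.009,0,-0.001]],
  [[0,-1.1,-4.6],[-0.009,0,-0.001]],
  [[0,-1.1,-4.6],[-0.009,0,-0.001]],
  [[0,-1.1,-4.6],[-0.009,0,-0.001]],
  [[0,-1.1,-4.6],[-0.009,0,-0.001]],
  [[0,-1.1,-4.6],[-0.009,0,-0.001]],
  [[0,-1.1,-4.6],[-0.009,0,-0.001]],
  [[0,-1.1,-4.6],[-0.009,0,-0.001]],
  [[0,-1.1,-4.6],[-0.009,0,-0.001]],
  [[0,-1.1,-4.6],[-0.009,0,-0.001]],
])

```text
t: 18.88
tool_pos: [0.583, 0.0606, 0.0287]
tool_rot: [-1.567, 0.002, 1.855]
force: [-15.1, -4.3, 5.8]
grip_width: 0.0106
```

```bash
python3 st.py x
```

```text
t 18.875 pos [0.583  0.0606 0.0287] rot [-8.9810e+01  9.0000e-02  1.0629e+02] F [-15.07  -4.3    5.81] w 0.0106
grip in dock mm -2.9 0.7 yaw rel 0.01 F dock -15.67 0.09 5.81
```

Emit:
play_rows([
  [[0,-1.1,-4.6],[-0.01,0,-0.001]],
  [[0,-1.1,-4.6],[-0.01,0,-0.001]],
  [[0,-1.1,-4.6],[-0.01,0,-0.001]],
  [[0,-1.1,-4.6],[-0.01,0,-0.001]],
  [[0,-1.1,-4.6],[-0.01,0,-0.001]],
  [[0,-1.1,-4.6],[-0.01,0,-0.001]],
  [[0,-1.1,-4.6],[-0.01,0,-0.001]],
  [[0,-1.1,-4.6],[-0.01,0,-0.001]],
  [[0,-1.1,-4.6],[-0.01,0,-0.001]],
  [[0,-1.1,-4.6],[-0.01,0,-0.001]],
  [[0,-1.1,-4.6],[-0.01,0,-0.001]],
  [[0,-1.1,-4.6],[-0.01,0,-0.001]],
])

```text
t: 20.38
tool_pos: [0.583, 0.0606, 0.0288]
tool_rot: [-1.568, 0.002, 1.855]
force: [-15.0, -4.2, 6.7]
grip_width: 0.0106
```

Emit:
play_rows([
  [[0,-1.1,-4.6],[-0.01,0,-0.001]],
  [[0,-1.1,-4.6],[-0.01,0,-0.001]],
  [[0,-1.1,-4.6],[-0.01,0,-0.001]],
  [[0,-1.1,-4.6],[-0.01,0,-0.001]],
  [[0,-1.1,-4.6],[-0.01,0,-0.001]],
  [[0,-1.1,-4.6],[-0.01,0,-0.001]],
  [[0,-1.1,-4.6],[-0.01,0,-0.001]],
  [[0,-1.1,-4.6],[-0.01,0,-0.001]],
  [[0,-1.1,-4.6],[-0.01,0,-0.001]],
  [[0,-1.1,-4.6],[-0.01,0,-0.001]],
  [[0,-1.1,-4.6],[-0.01,0,-0.001]],
  [[0,-1.1,-4.6],[-0.01,0,-0.001]],
])

```text
t: 21.88
tool_pos: [0.583, 0.0606, 0.0287]
tool_rot: [-1.568, 0.002, 1.855]
force: [-13.9, -4.1, 5.8]
grip_width: 0.0107
```

```bash
python3 look.py d
```

```text
t 21.875 pos [0.583  0.0606 0.0287] rot [-89.86   0.12 106.29] F [-13.87  -4.05   5.79] w 0.0107
grip in dock mm -2.9 0.7 yaw rel 0.01 F dock -14.45 -0.0 5.79
```

View pics/side_d.png

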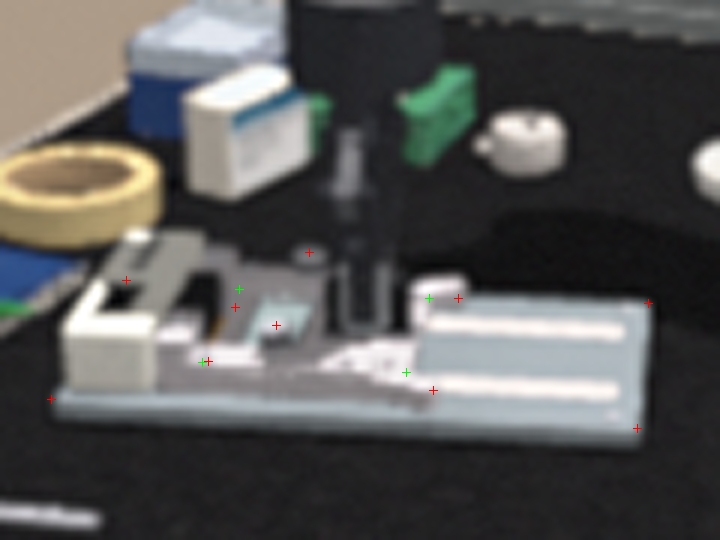

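The picture is unchanged: the plate's front edge lies at the stop pads (side crop about (205,361) and (237,290)). The push has held at 14–16 N for over 4 s, so I'm handing in.

```bash
python3 -c "
from cell import job;print(job.finish_job())"
```

```text
the job is handed in; nothing more can be done
None
```

I gripped the aluminium plate (not the brown look-alike) by its bar, set it on the front of the dock and slid it in contact end first. I then kept pressing it against the stops and handed the job in while still pressing, at about 22 s.

- **Home:** The plate met the springs at about 4 N. It then stalled with the grip 2.9 mm behind the dock's origin, where -3 mm is expected when home, and yaw was within 0.1° of the dock. In the side picture its front edge lies on the stop-pad line to within about a pixel. The top view of the stops was mostly hidden by the arm. I did not read the contact travel directly.
- **Push:** Readings were 13.6–15.7 N along the slide for more than 4 s, and 14.5 N at the last one, with almost no side force. About 6 N of downward bearing remained, so the stops may feel a newton or so less.
- **Other:** The bystander items were not touched by any planned move. I checked this only in the cropped pictures and did not measure their positions again at the end.

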